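# Click the bur cassette into its push-push bay

## Robot

A 6-joint arm with a two-finger parallel gripper is mounted at the origin on the work surface. World frame = base frame: x ahead of the robot, y to its left, z up, the work surface at z = 0. Lengths are in m, angles in degrees, forces in N, time in s.
With the tool pointing down it reaches from about 0.35 to 0.875 m from the base axis. Payload 4.2 kg.
Tool frame: the origin (TCP) lies between the finger pads; the fingertips stand 25 mm ahead of it and the grasp point (between the pads) lies 6 mm ahead of it (r.tips_ahead is the distance from the TCP to the fingertips, in m); z points along the fingers, y is the direction in which the jaws open and shut (so a half turn about z gives the same grasp; the last joint's range is limited). The gripper opens to 87 mm and grips with 3 to 60 N. Pads are 19 mm wide; open, the fingers measure 117 mm over their backs; the gripper's body (75 mm by 190 mm) begins 51 mm behind the grasp point.
Start: joints at [-59.267, 22.042, 0.453, 0, -68.411, -14.817], TCP at [0.171, -0.601, 0.248] pointing down, gripper open.
Joint ranges: [-179.83, 179.83], [-69.29, 118.12], [-61.27, 80.66], [-181.25, 117.63], [-171.15, -9.14], [-177.46, 177.46]. Speed limits (degrees/s): [159.86, 159.86, 180, 180, 180, 180].

## Interface

Orientations are given as a 3x3 rotation matrix whose columns are the frame's x, y, z axes.
In Python, from station import r, vision, finish_job gives the robot as it stands.
- The arm moves only by the shell command python3 -m jog 'ROWS'. ROWS is a JSON object of lists of equal length, an entry for each row: "rot": the turn, a rotation vector about the world's x, y, z in degrees, a list of three; "delta_pos": the shift along the world's x, y, z in mm, a list of three; "grip": the opening in per cent of the stroke, from 0 (shut) to 100 (fully open). A call has 1 to 10 rows; each row shifts and turns the commanded pose from where the row before left it; what a row does not reach is not made up. A row lasts 1/12 s, in which the tool goes at most 41.7 mm and 7.16 degrees, less where a joint would pass 70% of its speed; a pose out of reach is approached as far as the arm can. A call with a gripper value outside its range is refused whole. The fingers move at their own pace and stop on an object; the grip force is fixed at half the most. Time passes only in rows, so rows that do not move let the fingers close. It gives the time, the measured TCP pose, the force and the opening at its end, in the units of the state.
- r.sense(): the state, without advancing time (a new reading comes with each control period).
- vision.capture(name): name is "side" or "top"; returns a dict with "frame" (400x640x3 uint8, red, green, blue), "K" (3x3 intrinsics, pixels), "k1" (the pictures are not rectified: a ray, as slopes to the right and down, at radius r is drawn at 1 + k1 r^2 times it, then the intrinsics apply), "xyz" and "orientation" of the camera in the world. Camera axes: x right, y up, looking along -z (the intrinsics and any distortion apply to the point x, -y, -z); pixel columns grow to the right and rows downward; lengths in m; the calibration is good to about 2 mm. A picture is of the moment at which its call begins. There is no depth.
- finish_job(): hands the job in, once; it reports no verdict.
The state is a dict: "time_s": time; "joints": joint angles; "joint_velocities": joint speeds; "effort": joint torques, N m; "tcp_pos": TCP position; "ee_rot": TCP orientation; "wrist_force": force on the tool from outside, world axes, zero at the start; "moment": the same for the moment, N m; "gripper_width": opening from 0.0 (shut) to 1.0 (fully open).
Only numpy, scipy, OpenCV 4.12 (cv2) and the standard library are available. Lean on these libraries where they do the work, as an engineer would, in place of code of your own. Each camera call takes 0.05 s, during which the arm holds its last target. There are 200 camera calls.

## Task

Stand the flat metal bur cassette in the spring bay on top of the green control unit, press it gently down through its click, and leave it locked in the low position with nothing holding it. The bay is push-push like a memory-card slot and nobody knows which way its carriage was left, so after each full press feel whether the cassette stays down, and click it once more if it has sprung back up. Leave the jar and the wooden bur stand where they are.

Things in the scene. Friction and masses are not known exactly. Their poses are not given: they have to be found in the camera images.
- cassette: The bur cassette: a plain upright aluminium block 24 (its x) x 44 (its y) x 90 high, 0.1 to 0.2 kg, with a black top face and dark bur shanks showing on its two broad sides; origin at the centre of its underside, z up. It starts standing free on the bench. It is the same either way round (half a turn about z).
- unit: The control unit: heavy fixed green box 140 (x) x 160 (y), top face 54 above the bench, three black knobs on its -x face. Origin at the centre of its underside, on the bench, z up. In the middle of its top is the bay, an upright straight slot 27 (unit x) x 47 (unit y): 1.5 clearance each side of the cassette. Cassette and unit are harmed by more than 25 N between them; 12 to 16 N is plenty.
- bay_mouth (a point): Centre of the bay's opening at the top of its flared steel collar, 62 above the bench; axes as the unit's. The collar leads in from about 36 x 56 at 62 to 27 x 47 at 54.
- bay_latched (a point): Point on the bay's axis, fixed in the unit, 16.5 above the bench: where the cassette's underside rests when latched (its top is then 106.5 up). Released, it rests at 22.5. The cassette stands on a sprung push-push carriage, deep in the bay and not measured, left released or latched at random. The spring lifts with about 4 N at 22.5, 7 N at 16.5.
- bay_click (a point): Point on the bay's axis, fixed in the unit, 12.5 above the bench. Press the cassette's underside down to it (spring about 9 N) and let up, both steadily (10 to 40 mm/s, it is damped), and the carriage changes over: released to latched, or latched to released. A press stopping above 14 changes nothing. Just below 12.5 a rubber buffer adds 5 N per mm: 12 N of push reaches about 11.8; rigid at 9.
- bur_stand: Bystander: wooden block 55 x 70 x 35 with thin steel bur shanks standing in it to 66; leave it alone. Origin at its underside's centre.
- jar: Bystander: round amber glass jar, 56 across, 70 high, steel cap; leave it alone. Origin at its underside's centre.
Things that resemble listed ones, but are neither listed nor needed, are in the scene too. What is shaped like the cassette but purple is not meant.

How it is judged:
By the outcome, as a careful person would: the job done as asked, in the order asked, and still so for the second after the job is handed in, with the robot touching nothing.
It also fails if it takes over 56 s, if anything falls off the work surface, if the arm or the gripper's body presses on something with over 40 N, if the wrist force passes 120 N, or if a joint passes its speed limit or range.

## Working session

There is one attempt and no reset: what is moved stays moved. The work goes in short steps, Python scripts to look and compute and a shell command to move; the robot and the scene stay as the last step left them, time stands still between calls to the robot, and variables do not carry over. Pictures are saved under pics/ and viewed, about 8 in all and at most 12, crops included, and the job is handed in when it is done.

```bash
mkdir -p pics; ls
cat > h.py <<'E'
import numpy as np, cv2
from station import r, vision
def cap(n):
    c=vision.capture(n); c['xyz']=np.array(c['xyz']); c['R']=np.array(c['orientation']); c['K']=np.array(c['K']); return c
def ray(c,px):
    d=np.array([c['k1'],0,0,0,0],float)
    # r^2 distortion on undistorted radius = opencv k1
    u=cv2.undistortPoints(np.array(px,float).reshape(-1,1,2),c['K'],d).reshape(-1,2)
    return (c['R']@np.c_[u[:,0],-u[:,1],-np.ones(len(u))].T).T
def onz(c,px,z):
    d=ray(c,px); t=(z-c['xyz'][2])/d[:,2]; return c['xyz']+d*t[:,None]
def proj(c,P):
    q=(c['R'].T@(np.atleast_2d(P)-c['xyz']).T).T
    q=np.c_[q[:,0],-q[:,1],-q[:,2]]
    return cv2.projectPoints(q,np.zeros(3),np.zeros(3),c['K'],np.array([c['k1'],0,0,0,0],float))[0].reshape(-1,2)
def save(c,n,box=None,s=1):
    f=c['frame'][:,:,::-1]
    if box: x0,y0,x1,y1=box; f=f[y0:y1,x0:x1]
    cv2.imwrite('pics/'+n,cv2.resize(f,None,fx=s,fy=s,interpolation=cv2.INTER_CUBIC))
E
python3 - <<'E'
from h import *
for n in('top','side'):
    c=cap(n); save(c,n+'0.png'); print(n,c['xyz'],c['R'].round(3).tolist(),c['K'].tolist(),c['k1'])
print(r.sense())
E
```

```text
pics
top [ 0.37869747 -0.05130096  0.91021061] [[0.018, 0.994, -0.112], [-1.0, 0.018, -0.005], [-0.003, 0.112, 0.994]] [[394.5820791444294, 0.0, 316.6547605662987], [0.0, 394.5820791444294, 199.1023392679805], [0.0, 0.0, 1.0]] 0.0022490678889880125
side [ 0.07036885 -0.45446349  0.41675611] [[0.712, 0.364, -0.601], [-0.702, 0.384, -0.6], [0.012, 0.849, 0.529]] [[379.1345290502246, 0.0, 309.18828708922734], [0.0, 379.1345290502246, 198.3485696686557], [0.0, 0.0, 1.0]] -0.0328763531614005
{'time_s': 0.1, 'joints': array([-5.92680734e+01,  2.20868470e+01,  3.88834392e-01, -2.30180780e-02,
       -6.84124220e+01, -1.48145197e+01]), 'joint_velocities': array([-0.0431342 , -0.11539867,  0.20921508,  0.06705984, -0.06094648,
       -0.03578938]), 'effort': array([ 2.42505866e-04, -3.91689956e+01,  1.87935323e+01,  4.23185840e+00,
        1.34868507e-02, -7.96644849e-05]), 'tcp_pos': array([ 0.17126417, -0.60057689,  0.2465781 ]), 'ee_rot': array([[-9.61698616e-01, -2.74108248e-01, -6.63852192e-04],
       [-2.74109020e-01,  9.61696850e-01,  1.84764558e-03],
       [ 1.31969669e-04,  1.95884607e-03, -9.99998073e-01]]), 'wrist_force': array([0.29852114, 0.44814343, 0.60785943]), 'moment': array([-0.02255572, -0.02905445,  0.01967633]), 'gripper_width': 0.9971378655788055}
```

View pics/top0.png

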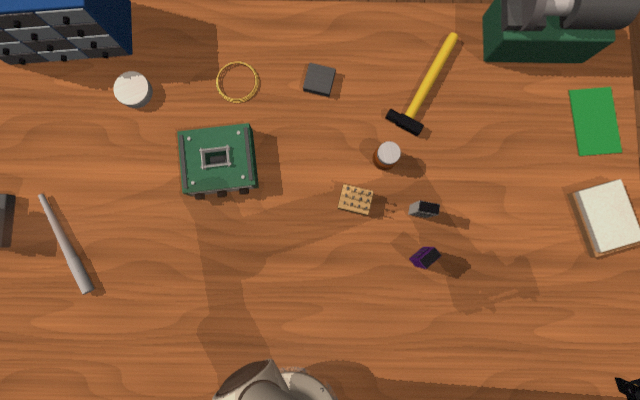

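View pics/side0.png

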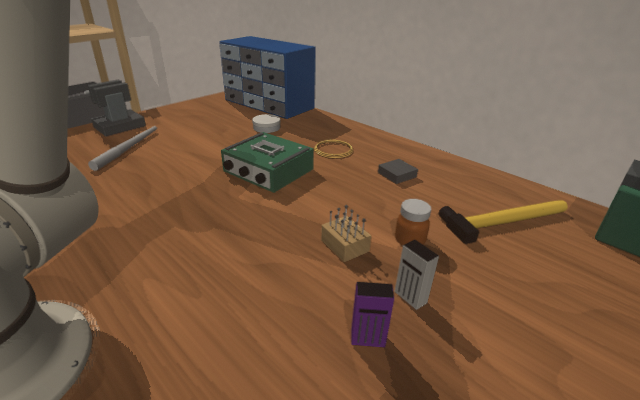

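The top view shows two upright blocks: the aluminium one at top (424,209) / side (417,273), and the purple one at top (424,258) / side (372,315). The aluminium one fits the description. The purple one is excluded by the task. The unit is at top (217,160) with its knobs facing down in the picture (robot side). The bay is at (216,157), the jar at (388,155) and the bur stand at (356,200). Next I'll take an enlarged crop and measure.

Run:
```python
from h import *
c=cap('top'); s=cap('side')
f=c['frame'][:,:,::-1]
up=lambda f,b,k:cv2.resize(f[b[1]:b[3],b[0]:b[2]],None,fx=k,fy=k,interpolation=cv2.INTER_CUBIC)
a=up(f,(170,115,265,205),4);b=up(f,(395,190,455,235),6)
g=s['frame'][:,:,::-1]; d=up(g,(385,230,450,315),4); e=up(g,(215,130,320,195),4)
im=np.zeros((600,800,3),np.uint8)
for x,y,k in((0,0,a),(385,0,b[:, :400]),(530,255,d[:340]),(0,340,e)):
    k=k[:600-y,:800-x]; im[y:y+k.shape[0],x:x+k.shape[1]]=k
cv2.imwrite('pics/comp.png',im)
def mask(img,box,fn):
    m=np.zeros(img.shape[:2],np.uint8); x0,y0,x1,y1=box; m[y0:y1,x0:x1]=fn(img[y0:y1,x0:x1].astype(int))
    cs=cv2.findContours(m,cv2.RETR_EXTERNAL,cv2.CHAIN_APPROX_NONE)[0]; return max(cs,key=cv2.contourArea).reshape(-1,2)
def rect(c,ct,z):
    P=onz(c,ct,z)[:,:2]; q=cv2.minAreaRect((P*1000).astype(np.float32)); return q,cv2.boxPoints(q).round(0).tolist()
dark=lambda i:(i.max(2)<45).astype(np.uint8)
ct=mask(c['frame'],(408,198,442,219),dark); print('top black',rect(c,ct,.09))
ct=mask(s['frame'],(395,236,440,264),dark); print('side black',rect(s,ct,.09), len(ct))
green=lambda i:((i[...,1]>i[...,0]*1.25)&(i[...,1]>30)).astype(np.uint8)
ct=mask(c['frame'],(172,118,262,202),green); print('unit',rect(c,ct,.054))
```

```text
top black (((458.4115295410156, -282.04278564453125), (39.82407760620117, 18.643342971801758), 80.58255767822266), [[446.0, -300.0], [464.0, -303.0], [471.0, -264.0], [452.0, -261.0]])
side black (((458.8844299316406, -280.55352783203125), (40.420597076416016, 20.40096092224121), 79.36640930175781), [[445.0, -299.0], [465.0, -302.0], [473.0, -263.0], [453.0, -259.0]]) 64
unit (((562.3629760742188, 174.25961303710938), (142.86773681640625, 165.500244140625), 7.907812595367432), [[480.0, 246.0], [503.0, 82.0], [645.0, 102.0], [622.0, 266.0]])
```

View pics/comp.png

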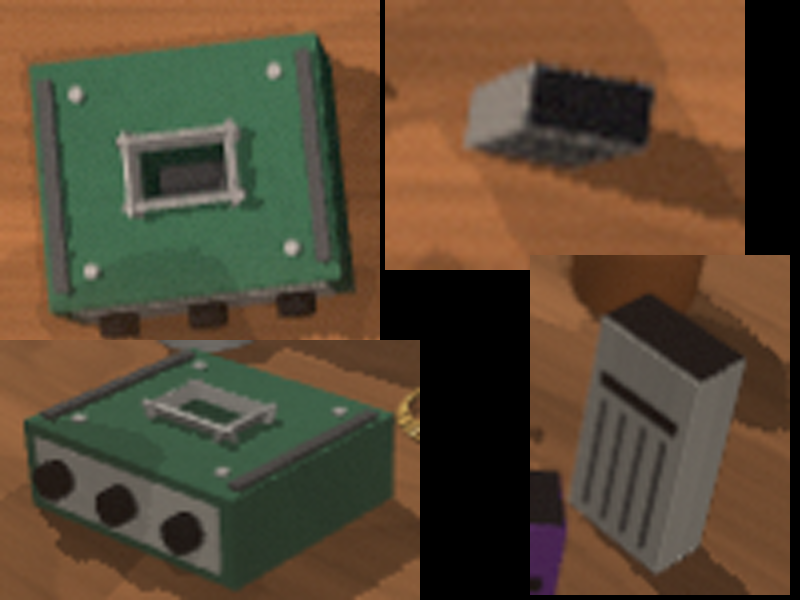

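Run:
```python
from h import *
c=cap('top'); s=cap('side')
T=lambda l:np.array(l)/4.+[170,115]-.375*0
S=lambda l:np.array(l)/4.+[215,130]
q=onz(c,T([(120,137),(233,124),(240,200),(128,212)]),.062)*1000; print('collar top',q.round(1).tolist(),q.mean(0))
q=onz(c,T([(75,94),(274,71),(291,247),(91,271)]),.055)*1000; print('screws',q.round(1).tolist(),q.mean(0))
for a,b in((0,1),(3,2),(0,3),(1,2)): v=q[b]-q[a]; print(np.degrees(np.arctan2(v[1],v[0])),np.hypot(*v[:2]))
q=onz(s,S([(148,64),(195,42),(274,66),(227,95)]),.062)*1000; print('collar side',q.round(1).tolist(),q.mean(0))
q=onz(s,S([(80,77),(199,26),(340,70),(222,131)]),.055)*1000; print('screws side',q.round(1).tolist(),q.mean(0))
for a,b in((0,1),(3,2),(0,3),(1,2)): v=q[b]-q[a]; print(np.degrees(np.arctan2(v[1],v[0])),np.hypot(*v[:2]))
print('jar',onz(c,[(389,149)],.07),'stand',onz(c,[(357,200)],.05),'purple',onz(c,[(428,257)],.09))
```

```text
collar top [[580.1, 210.7, 62.0], [588.5, 149.0, 62.0], [546.1, 143.3, 62.0], [538.4, 204.2, 62.0]] [563.29218477 176.79261366  62.        ]
screws [[605.7, 239.1, 55.0], [620.7, 129.1, 55.0], [521.8, 115.8, 55.0], [506.6, 224.9, 55.0]] [563.69567261 177.23239601  55.        ]
-82.22771121205962 111.00351264786231
-82.04981997685368 110.19186852155322
-171.8729740672141 100.1383682085125
-172.33805443484135 99.79451218233517
collar side [[536.6, 196.8, 62.0], [575.6, 203.0, 62.0], [586.8, 145.9, 62.0], [542.9, 134.6, 62.0]] [560.46073168 170.07095115  62.        ]
screws side [[506.8, 221.6, 55.0], [602.7, 233.5, 55.0], [621.0, 127.7, 55.0], [521.8, 113.8, 55.0]] [563.05746786 174.14354354  55.        ]
7.02569588089531 96.61370205961201
7.971054433021728 100.18195084995874
-82.10637118517391 108.87623910620702
-80.19544257497849 107.33707689114168
jar [[ 0.58588693 -0.20263963  0.07      ]] stand [[ 0.47541573 -0.13582852  0.05      ]] purple [[ 0.35558571 -0.27854429  0.09      ]]
```

```bash
python3 -m jog '{"rot":[[0,0,7],[0,0,7],[0,0,7],[0,0,7],[0,0,7],[0,0,7],[0,0,7],[0,0,7],[0,0,7],[0,0,1]],"delta_pos":[[32,35,0],[32,35,0],[32,35,0],[32,35,0],[32,35,0],[32,35,0],[32,35,0],[32,35,0],[31,35,0],[0,4,0]],"grip":[100,100,100,100,100,100,100,100,100,100]}'
```

```text
time_s: 1.13
tcp_pos: [0.4279, -0.3161, 0.2477]
ee_rot: [[-0.165, -0.986, 0.002], [-0.986, 0.165, -0.0], [-0.0, -0.002, -1.0]]
wrist_force: [-0.6, -0.1, -0.6]
gripper_width: 1.002
```

The unit is at about (0.563, 0.1755) with yaw +8, and the cassette at (0.4585, -0.2815) with yaw -10. The two views agree to about 3 mm. Now moving over the cassette, down and gripping.

```bash
python3 -m jog '{"rot":[[0,0,0],[0,0,0],[0,0,0],[0,0,0],[0,0,0],[0,0,0],[0,0,0],[0,0,0],[0,0,0],[0,0,0]],"delta_pos":[[15,17,0],[15,17,0],[0,0,0],[0,0,-35],[0,0,-35],[0,0,-35],[0,0,-30],[0,0,-20],[0,0,-12],[0,0,0]],"grip":[100,100,100,100,100,100,100,100,100,100]}'
python3 -m jog '{"rot":[[0,0,0],[0,0,0],[0,0,0],[0,0,0],[0,0,0],[0,0,0],[0,0,0],[0,0,0]],"delta_pos":[[0,0,0],[0,0,0],[0,0,0],[0,0,0],[0,0,0],[0,0,0],[0,0,0],[0,0,0]],"grip":[60,40,30,20,10,0,0,0]}'
python3 - <<'E'
from h import *
s=cap('side'); c=cap('top')
im=np.hstack([cv2.resize(x['frame'][b[1]:b[3],b[0]:b[2],::-1],(400,400)) for x,b in((s,(340,150,500,310)),(c,(360,140,480,260)))])
cv2.imwrite('pics/grasp.png',im)
E
```

```text
time_s: 1.97
tcp_pos: [0.4515, -0.2856, 0.0775]
ee_rot: [[-0.176, -0.984, -0.007], [-0.984, 0.176, 0.002], [-0.001, 0.007, -1.0]]
wrist_force: [-0.4, -0.7, -0.1]
gripper_width: 0.999
time_s: 2.63
tcp_pos: [0.454, -0.2858, 0.0808]
ee_rot: [[-0.175, -0.985, 0.0], [-0.985, 0.175, -0.0], [0.0, -0.0, -1.0]]
wrist_force: [-0.7, -0.4, 0.6]
gripper_width: 0.477
```

View pics/grasp.png

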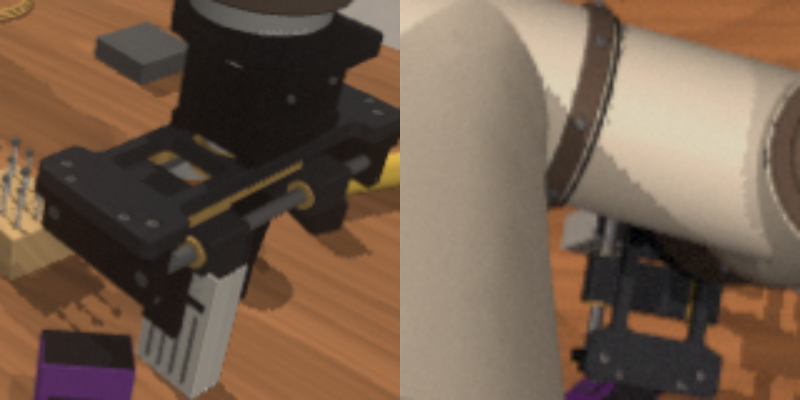

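The fingers straddle the cassette but are still open at 0.48. I'm about 4 mm off in both x and y, so I'll centre before closing.

```bash
python3 -m jog '{"rot":[[0,0,0],[0,0,0],[0,0,0],[0,0,0],[0,0,0],[0,0,0],[0,0,0],[0,0,0],[0,0,0],[0,0,0]],"delta_pos":[[4.5,4,0],[0,0,0],[0,0,0],[0,0,0],[0,0,0],[0,0,0],[0,0,0],[0,0,0],[0,0,0],[0,0,0]],"grip":[48,48,30,20,10,0,0,0,0,0]}'
```

```text
time_s: 3.57
tcp_pos: [0.4585, -0.2818, 0.0805]
ee_rot: [[-0.175, -0.985, 0.0], [-0.985, 0.175, 0.0], [-0.0, -0.0, -1.0]]
wrist_force: [0.9, -1.3, -1.0]
gripper_width: 0.273
```

```bash
python3 -m jog '{"rot":[[0,0,0],[0,0,0],[0,0,0],[0,0,0],[0,0,0],[0,0,2],[0,0,2],[0,0,2],[0,0,2],[0,0,2]],"delta_pos":[[0,0,10],[0,0,25],[0,0,35],[0,0,35],[0,0,15],[4.5,20,0],[7,30,0],[7,30,0],[7,30,0],[7,30,0]],"grip":[0,0,0,0,0,0,0,0,0,0]}'
python3 -m jog '{"rot":[[0,0,2],[0,0,2],[0,0,2],[0,0,2],[0,0,0],[0,0,0],[0,0,0],[0,0,0],[0,0,0],[0,0,0]],"delta_pos":[[8,34,0],[8,34,0],[8,34,0],[8,34,0],[8,34,0],[8,34,0],[8,34,0],[8,34,0],[8,34,0],[0,0,0]],"grip":[0,0,0,0,0,0,0,0,0,0]}'
python3 -m jog '{"rot":[[0,0,0],[0,0,0]],"delta_pos":[[0,11,0],[0,0,0]],"grip":[0,0]}'
```

```text
time_s: 4.4
tcp_pos: [0.4905, -0.1406, 0.2011]
ee_rot: [[-0.0, -1.0, -0.0], [-1.0, 0.0, 0.0], [-0.0, 0.0, -1.0]]
wrist_force: [0.8, 0.1, -1.8]
gripper_width: 0.277
time_s: 5.23
tcp_pos: [0.5644, 0.1694, 0.2007]
ee_rot: [[0.143, -0.99, 0.002], [-0.99, -0.143, 0.002], [-0.001, -0.003, -1.0]]
wrist_force: [1.4, -0.9, -1.6]
gripper_width: 0.273
time_s: 5.4
tcp_pos: [0.5626, 0.1764, 0.2005]
ee_rot: [[0.139, -0.99, -0.0], [-0.99, -0.139, 0.0], [-0.0, 0.0, -1.0]]
wrist_force: [-0.5, 0.1, -1.5]
gripper_width: 0.269
```

```bash
python3 -m jog '{"rot":[[0,0,0],[0,0,0],[0,0,0],[0,0,0]],"delta_pos":[[0,0,-20],[0,0,-22],[0,0,0],[0,0,0]],"grip":[0,0,0,0]}'
python3 - <<'E'
from h import *
s=cap('side'); c=cap('top')
im=np.hstack([cv2.resize(x['frame'][b[1]:b[3],b[0]:b[2],::-1],None,fx=5,fy=5,interpolation=cv2.INTER_CUBIC) for x,b in((s,(215,80,320,195)),(c,(190,110,244,225)))])
cv2.imwrite('pics/over.png',im); print(im.shape,r.sense()['tcp_pos'])
E
```

```text
time_s: 5.73
tcp_pos: [0.5622, 0.1738, 0.158]
ee_rot: [[0.137, -0.991, -0.003], [-0.991, -0.137, -0.002], [0.002, 0.003, -1.0]]
wrist_force: [0.6, -0.2, -1.1]
gripper_width: 0.276
(575, 795, 3) [0.56373736 0.17484689 0.16003435]
```

View pics/over.png

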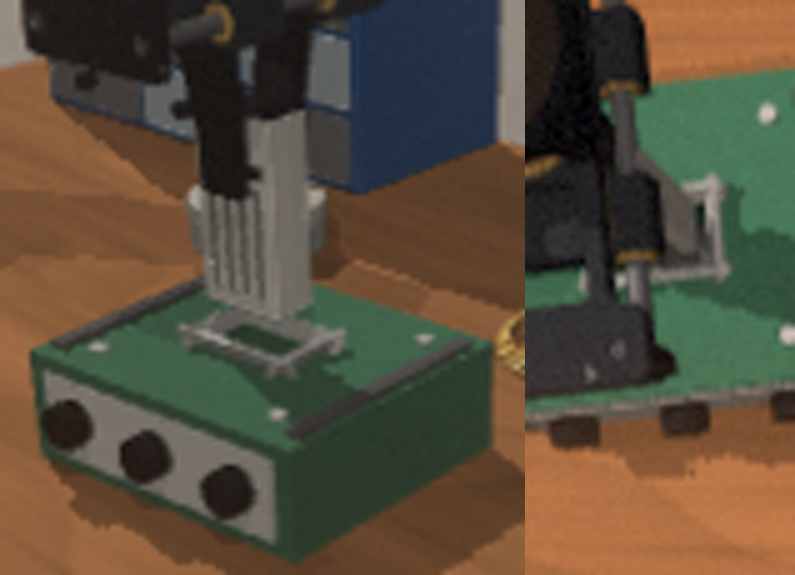

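Run:
```python
from h import *
s=cap('side')
S=lambda l:np.array(l)/5.+[215,80]
a=onz(s,S([(205,300),(268,322),(312,308)]),.0795)*1000; print('cass',a.round(1).tolist(),'centre',(a[0]+a[2])/2)
b=onz(s,S([(183,330),(283,371),(345,338)]),.062)*1000; print('collar',b.round(1).tolist(),'centre',(b[0]+b[2])/2)
q=onz(s,S([(98,347),(278,413),(425,339)]),.055)*1000; print('screws',q.round(1).tolist(),'centre',(q[0]+q[2])/2)
print(r.sense()['tcp_pos'])
# project expected cassette underside corners if centred under TCP
for nm,cx,cy,z,hx,hy in(('cassette@tcp',*r.sense()['tcp_pos'][:2],.0795,.012,.022),('collar@est',.563,.1755,.062,.02,.03)):
    t=np.radians(8);R=np.array([[np.cos(t),-np.sin(t)],[np.sin(t),np.cos(t)]])
    P=np.array([R@[i*hx,j*hy]+[cx,cy] for i,j in((-1,1),(-1,-1),(1,-1),(1,1))])
    print(nm,((proj(s,np.c_[P,[z]*4])-[215,80])*5).round(0).tolist())
```

```text
cass [[539.8, 184.6, 79.5], [545.0, 146.8, 79.5], [568.8, 145.2, 79.5]] centre [554.33606718 164.89680374  79.5       ]
collar [[535.9, 197.4, 62.0], [541.2, 133.1, 62.0], [583.6, 140.6, 62.0]] centre [559.78318533 169.00012226  62.        ]
screws [[505.7, 221.6, 55.0], [522.4, 114.2, 55.0], [619.8, 126.5, 55.0]] centre [562.75278929 174.03386738  55.        ]
[0.56388963 0.17508174 0.16030219]
cassette@tcp [[206.0, 288.0], [279.0, 312.0], [315.0, 296.0], [243.0, 272.0]]
collar@est [[182.0, 325.0], [279.0, 360.0], [339.0, 331.0], [242.0, 298.0]]
```

```bash
python3 -m jog '{"rot":[[0,0,0],[0,0,0],[0,0,0]],"delta_pos":[[-0.5,0.5,-12],[0,0,0],[0,0,0]],"grip":[0,0,0]}'
python3 - <<'E'
from h import *
s=cap('side'); save(s,'near.png',(240,120,300,165),12); print(r.sense()['tcp_pos'])
E
```

```text
time_s: 6.13
tcp_pos: [0.5626, 0.1755, 0.1472]
ee_rot: [[0.138, -0.99, 0.0], [-0.99, -0.138, 0.0], [0.0, -0.0, -1.0]]
wrist_force: [-0.2, -0.1, -1.3]
gripper_width: 0.273
[0.56286513 0.17569922 0.14752101]
```

View pics/near.png

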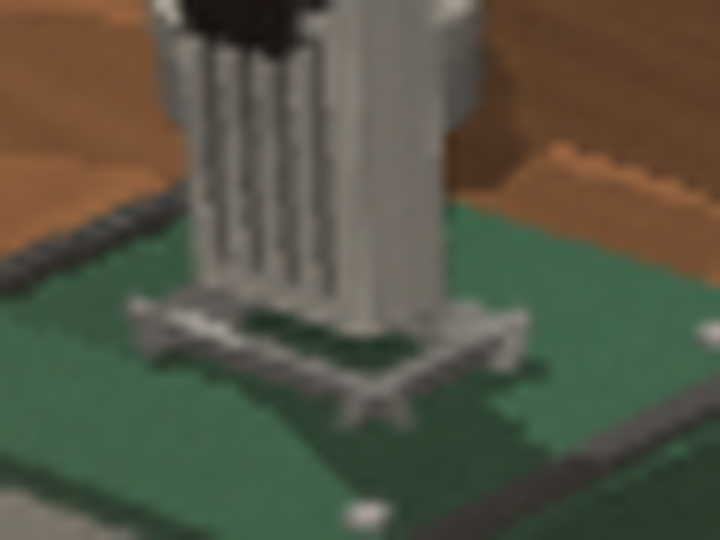

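The cassette underside sits over the collar opening: corners at (200,283), (365,332) and (443,310), inside the rim (130,300), (370,383), (530,318). It is perhaps 1–3 mm toward -x, which the lead-in can take. I'll nudge slightly and descend while watching the force.

```bash
python3 -m jog '{"rot":[[0,0,0],[0,0,0],[0,0,0],[0,0,0],[0,0,0]],"delta_pos":[[1.2,0.3,-2],[0,0,-2],[0,0,-2],[0,0,-2],[0,0,0]],"grip":[0,0,0,0,0]}'
python3 -m jog '{"rot":[[0,0,0],[0,0,0],[0,0,0],[0,0,0]],"delta_pos":[[0,0,-1.5],[0,0,-1.5],[0,0,0],[0,0,0]],"grip":[0,0,0,0]}'
```

```text
time_s: 6.6
tcp_pos: [0.5634, 0.1758, 0.138]
ee_rot: [[0.138, -0.99, -0.001], [-0.99, -0.138, -0.0], [0.0, 0.001, -1.0]]
wrist_force: [0.1, 0.1, -1.8]
gripper_width: 0.272
time_s: 6.93
tcp_pos: [0.5636, 0.1759, 0.1354]
ee_rot: [[0.138, -0.99, -0.0], [-0.99, -0.138, -0.0], [0.0, 0.0, -1.0]]
wrist_force: [-0.1, 0.7, -1.5]
gripper_width: 0.273
```

```bash
python3 -m jog '{"rot":[[0,0,0],[0,0,0],[0,0,0],[0,0,0]],"delta_pos":[[0,0,-1.5],[0,0,-1.5],[0,0,0],[0,0,0]],"grip":[0,0,0,0]}'
python3 -m jog '{"rot":[[0,0,0],[0,0,0],[0,0,0],[0,0,0]],"delta_pos":[[0,0,-1.5],[0,0,-1.5],[0,0,0],[0,0,0]],"grip":[0,0,0,0]}'
```

```text
time_s: 7.27
tcp_pos: [0.5636, 0.176, 0.1325]
ee_rot: [[0.138, -0.99, -0.0], [-0.99, -0.138, -0.0], [0.0, 0.0, -1.0]]
wrist_force: [-0.7, -0.0, -2.0]
gripper_width: 0.272
time_s: 7.6
tcp_pos: [0.5636, 0.176, 0.1294]
ee_rot: [[0.138, -0.99, -0.0], [-0.99, -0.138, -0.0], [0.0, 0.0, -1.0]]
wrist_force: [-0.3, 0.7, -1.2]
gripper_width: 0.267
```

```bash
python3 -m jog '{"rot":[[0,0,0],[0,0,0],[0,0,0],[0,0,0],[0,0,0],[0,0,0]],"delta_pos":[[0,0,-2],[0,0,-2],[0,0,-2],[0,0,-2],[0,0,0],[0,0,0]],"grip":[0,0,0,0,0,0]}'
python3 -m jog '{"rot":[[0,0,0],[0,0,0],[0,0,0],[0,0,0],[0,0,0],[0,0,0]],"delta_pos":[[0,0,-2],[0,0,-2],[0,0,-2],[0,0,-2],[0,0,0],[0,0,0]],"grip":[0,0,0,0,0,0]}'
```

```text
time_s: 8.1
tcp_pos: [0.5637, 0.176, 0.1213]
ee_rot: [[0.138, -0.99, -0.0], [-0.99, -0.138, -0.0], [0.0, 0.0, -1.0]]
wrist_force: [0.7, -0.2, -1.8]
gripper_width: 0.271
time_s: 8.6
tcp_pos: [0.5637, 0.176, 0.1134]
ee_rot: [[0.138, -0.99, -0.0], [-0.99, -0.138, -0.0], [0.0, 0.0, -1.0]]
wrist_force: [0.4, 0.4, -1.6]
gripper_width: 0.272
```

```bash
python3 -m jog '{"rot":[[0,0,0],[0,0,0],[0,0,0],[0,0,0],[0,0,0],[0,0,0]],"delta_pos":[[0,0,-2],[0,0,-2],[0,0,-2],[0,0,-2],[0,0,0],[0,0,0]],"grip":[0,0,0,0,0,0]}'
python3 -m jog '{"rot":[[0,0,0],[0,0,0],[0,0,0],[0,0,0]],"delta_pos":[[0,0,-2],[0,0,-2],[0,0,0],[0,0,0]],"grip":[0,0,0,0]}'
```

```text
time_s: 9.1
tcp_pos: [0.5637, 0.176, 0.1054]
ee_rot: [[0.138, -0.99, -0.0], [-0.99, -0.138, -0.0], [0.0, 0.0, -1.0]]
wrist_force: [1.5, -0.3, -2.6]
gripper_width: 0.273
time_s: 9.43
tcp_pos: [0.5638, 0.176, 0.1019]
ee_rot: [[0.138, -0.99, 0.0], [-0.99, -0.138, 0.0], [-0.0, -0.0, -1.0]]
wrist_force: [-0.9, 0.1, 1.4]
gripper_width: 0.274
```

Contact came at a TCP height of about 0.102, which puts the underside at about 22 mm. The carriage therefore looks released, so one press should latch it. Pressing steadily now, still gripped.

```bash
python3 -m jog '{"rot":[[0,0,0],[0,0,0],[0,0,0],[0,0,0],[0,0,0]],"delta_pos":[[0,0,-1.5],[0,0,-1.5],[0,0,-1.5],[0,0,-1.5],[0,0,0]],"grip":[0,0,0,0,0]}'
```

```text
time_s: 9.85
tcp_pos: [0.5638, 0.176, 0.0962]
ee_rot: [[0.138, -0.99, 0.001], [-0.99, -0.138, 0.0], [0.0, -0.001, -1.0]]
wrist_force: [-1.6, 1.1, 4.3]
gripper_width: 0.277
```

```bash
python3 -m jog '{"rot":[[0,0,0],[0,0,0],[0,0,0]],"delta_pos":[[0,0,-1.5],[0,0,-1],[0,0,0]],"grip":[0,0,0]}'
```

```text
time_s: 10.1
tcp_pos: [0.5639, 0.176, 0.0939]
ee_rot: [[0.138, -0.99, 0.001], [-0.99, -0.138, 0.0], [0.0, -0.001, -1.0]]
wrist_force: [-2.3, 0.6, 5.4]
gripper_width: 0.274
```

```bash
python3 -m jog '{"rot":[[0,0,0],[0,0,0],[0,0,0]],"delta_pos":[[0,0,-1],[0,0,-1],[0,0,0]],"grip":[0,0,0]}'
```

```text
time_s: 10.35
tcp_pos: [0.5639, 0.1761, 0.0923]
ee_rot: [[0.138, -0.99, 0.001], [-0.99, -0.138, -0.0], [0.0, -0.001, -1.0]]
wrist_force: [-2.2, -0.2, 7.6]
gripper_width: 0.274
```

```bash
python3 -m jog '{"rot":[[0,0,0],[0,0,0]],"delta_pos":[[0,0,-1],[0,0,0]],"grip":[0,0]}'
```

```text
time_s: 10.52
tcp_pos: [0.564, 0.176, 0.0918]
ee_rot: [[0.139, -0.99, 0.001], [-0.99, -0.139, -0.0], [0.0, -0.001, -1.0]]
wrist_force: [-2.9, -0.8, 10.4]
gripper_width: 0.274
```

12 N reached, with the underside at about 11.8 mm. Letting up steadily.

```bash
python3 -m jog '{"rot":[[0,0,0],[0,0,0],[0,0,0],[0,0,0],[0,0,0],[0,0,0]],"delta_pos":[[0,0,1.5],[0,0,1.5],[0,0,1.5],[0,0,1.5],[0,0,0.8],[0,0,0]],"grip":[0,0,0,0,0,0]}'
```

```text
time_s: 11.02
tcp_pos: [0.5639, 0.176, 0.097]
ee_rot: [[0.138, -0.99, 0.001], [-0.99, -0.138, 0.0], [-0.0, -0.001, -1.0]]
wrist_force: [0.1, 0.8, 3.3]
gripper_width: 0.273
```

```bash
python3 -m jog '{"rot":[[0,0,0],[0,0,0],[0,0,0]],"delta_pos":[[0,0,1.2],[0,0,0],[0,0,0]],"grip":[0,0,0]}'
```

```text
time_s: 11.27
tcp_pos: [0.5637, 0.1761, 0.0975]
ee_rot: [[0.138, -0.99, -0.0], [-0.99, -0.138, 0.0], [-0.0, 0.0, -1.0]]
wrist_force: [1.7, -0.0, -1.2]
gripper_width: 0.271
```

The upward force vanished at about 17.5 mm, so it has latched. Opening, rising and looking.

```bash
python3 -m jog '{"rot":[[0,0,0],[0,0,0],[0,0,0],[0,0,0],[0,0,0],[0,0,0],[0,0,0],[0,0,0],[0,0,0],[0,0,0]],"delta_pos":[[0,0,-0.7],[0,0,0],[0,0,0],[0,0,0],[0,0,0],[0,0,0],[0,0,0],[0,0,0],[0,0,0],[0,0,0]],"grip":[0,0,50,60,70,80,80,80,80,80]}'
python3 -m jog '{"rot":[[0,0,0],[0,0,0],[0,0,0],[0,0,0],[0,0,0],[0,0,0],[0,0,0]],"delta_pos":[[0,0,10],[0,0,25],[0,0,35],[0,0,35],[0,0,30],[0,0,0],[0,0,0]],"grip":[80,80,60,40,20,0,0]}'
python3 - <<'E'
from h import *
s=cap('side'); save(s,'rel.png',(215,60,320,195),5)
for z,n in((.1065,'latched'),(.1125,'released')):
    t=np.radians(8);R=np.array([[np.cos(t),-np.sin(t)],[np.sin(t),np.cos(t)]])
    P=np.array([np.r_[R@[i*.012,j*.022]+[.5633,.1755],z] for i,j in((-1,1),(-1,-1),(1,-1),(1,1))])
    print(n,((proj(s,P)-[215,60])*5).round(0).tolist())
E
```

```text
time_s: 12.1
tcp_pos: [0.5636, 0.176, 0.0973]
ee_rot: [[0.138, -0.99, -0.0], [-0.99, -0.138, -0.0], [0.0, 0.0, -1.0]]
wrist_force: [-1.1, -0.4, -0.2]
gripper_width: 0.761
time_s: 12.68
tcp_pos: [0.5645, 0.1765, 0.2355]
ee_rot: [[0.138, -0.99, 0.005], [-0.99, -0.138, 0.003], [-0.002, -0.006, -1.0]]
wrist_force: [0.3, -0.4, -0.1]
gripper_width: 0.504
latched [[201.0, 331.0], [275.0, 355.0], [311.0, 339.0], [238.0, 316.0]]
released [[200.0, 318.0], [274.0, 342.0], [311.0, 326.0], [238.0, 303.0]]
```

View pics/rel.png

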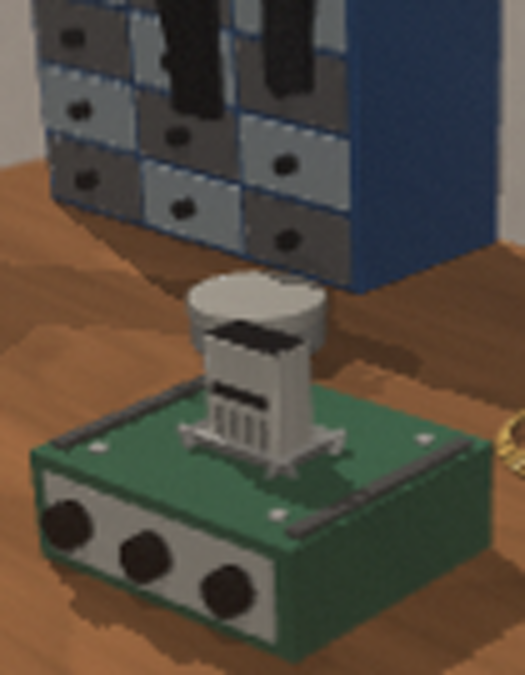

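The seen top corners (205,337), (275,357) and (312,343) match the latched prediction. I'll also feel for it with closed fingertips at tip height 0.110, where there is contact only if it has sprung up.

```bash
python3 -m jog '{"rot":[[0,0,0],[0,0,0],[0,0,0],[0,0,0],[0,0,0],[0,0,0],[0,0,0],[0,0,0]],"delta_pos":[[0,0,0],[0,0,0],[0,0,0],[0,0,0],[0,0,-35],[0,0,-35],[0,0,-20],[0,0,0]],"grip":[0,0,0,0,0,0,0,0]}'
python3 -m jog '{"rot":[[0,0,0],[0,0,0],[0,0,0],[0,0,0],[0,0,0]],"delta_pos":[[0,0,-2],[0,0,-2],[0,0,-2],[0,0,0],[0,0,0]],"grip":[0,0,0,0,0]}'
```

```text
time_s: 13.4
tcp_pos: [0.5605, 0.1744, 0.1367]
ee_rot: [[0.137, -0.991, -0.011], [-0.991, -0.137, -0.005], [0.004, 0.011, -1.0]]
wrist_force: [0.5, -1.5, 0.2]
gripper_width: 0.005
time_s: 13.82
tcp_pos: [0.5642, 0.1762, 0.1375]
ee_rot: [[0.138, -0.99, 0.002], [-0.99, -0.138, 0.001], [-0.001, -0.002, -1.0]]
wrist_force: [-0.5, -0.5, -0.8]
gripper_width: 0.004
```

```bash
python3 -m jog '{"rot":[[0,0,0],[0,0,0],[0,0,0],[0,0,0],[0,0,0]],"delta_pos":[[0,0,-1.5],[0,0,-1.5],[0,0,0],[0,0,0],[0,0,0]],"grip":[0,0,0,0,0]}'
```

```text
time_s: 14.23
tcp_pos: [0.5637, 0.176, 0.1334]
ee_rot: [[0.138, -0.99, 0.0], [-0.99, -0.138, -0.0], [0.0, -0.0, -1.0]]
wrist_force: [0.1, -0.5, 0.0]
gripper_width: 0.009
```

```bash
python3 -m jog '{"rot":[[0,0,0],[0,0,0],[0,0,0],[0,0,0],[0,0,0]],"delta_pos":[[0,0,-1.5],[0,0,-1],[0,0,0],[0,0,0],[0,0,0]],"grip":[0,0,0,0,0]}'
```

```text
time_s: 14.65
tcp_pos: [0.5641, 0.176, 0.1316]
ee_rot: [[0.138, -0.99, 0.001], [-0.99, -0.138, 0.0], [-0.0, -0.001, -1.0]]
wrist_force: [-1.2, -0.6, 5.7]
gripper_width: 0.006
```

There was no contact at tip height 108.4, and firm contact at 106.6 mm. That matches the latched height of 106.5. Retreating and handing in.

```bash
python3 -m jog '{"rot":[[0,0,0],[0,0,0],[0,0,0],[0,0,0],[0,0,0],[0,0,0],[0,0,0],[0,0,0]],"delta_pos":[[0,0,1.5],[0,0,2],[0,0,10],[0,0,30],[0,0,30],[0,0,25],[0,0,0],[0,0,0]],"grip":[0,0,0,0,0,0,0,0]}'
python3 - <<'E'
from h import *
s=cap('side'); save(s,'final.png')
E
```

```text
time_s: 15.32
tcp_pos: [0.5642, 0.1764, 0.2314]
ee_rot: [[0.138, -0.99, 0.003], [-0.99, -0.138, 0.002], [-0.002, -0.004, -1.0]]
wrist_force: [-0.5, 0.3, -1.2]
gripper_width: 0.008
```

View pics/final.png

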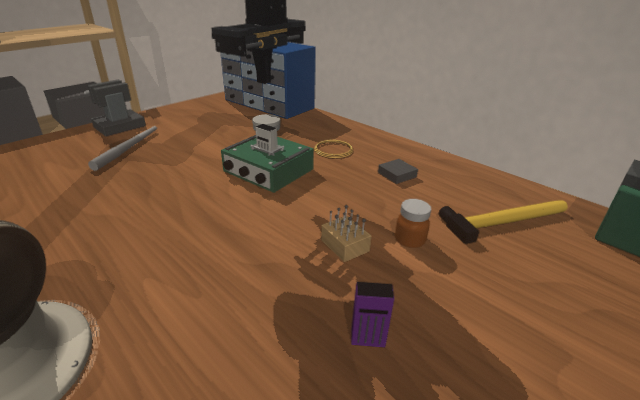

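The final picture shows the cassette low in the bay at (266,137), the jar at (413,223) and the bur stand at (347,235) where they were, and the gripper clear above.

```bash
python3 -c "
from station import finish_job; print(finish_job())"
```

```text
the job is handed in; nothing more can be done
None
```

The cassette is standing in the bay, latched in the low position with nothing touching it, and the job was handed in at about 15 s.

- **Insertion:** I gripped the aluminium cassette, not the purple one, across its 24 mm side. It went into the slot with no noticeable contact force.
- **Press:** The carriage had been left released, because I felt contact with the underside at about 22 mm. One steady press to about 12 N (about 11.8 mm) changed it over. On letting up, the spring force vanished near 17 mm.
- **Checks after release:**
  - The cassette's top corners in the side view matched the latched height.
  - A light touch (about 6 N) with closed fingertips met the top at about 106.6 mm, against 106.5 mm expected. There was no contact at 108.4 mm.
- **Bystanders:** The jar and bur stand look unmoved in the last side view.
- **Disagreements:**
  - The two cameras differed by about 3 mm on the unit's y position.
  - Before insertion, the side view suggested the cassette was 1–3 mm toward -x, so I nudged it by about 1 mm.

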